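Pack the finishing tray

TASK

Put the scraper and the brush away in the wooden tray, each lying flat on the floor of the compartment shaped for it, the brush with its wide bristle head at the wide end of its compartment and its handle in the narrow end. The scraper stands on edge in the slotted block: take it out, lay it flat on the bare bench and let go of it there, then pick it up again and lay it in its compartment. Do not disturb the tin, the jar or the wood offcut.

Things in the scene. Friction and masses are not known exactly. Their poses are not given: they have to be found in the camera images.
- scraper: Flat hand scraper: plain plate 120 x 56 x 8 mm, 84 mm of pale wood and 36 mm of steel blade (its +x end). Origin at the plate's centre; x along the length, y along the 56 mm width, z through the thickness. Starts upright on one long edge in the block's slot (x level, y vertical). In the tray either face may be up and either end first.
- block: Fixed wooden block 140 x 70 x 30 mm on the bench, origin at the centre of its underside. A slot 12 mm wide, 18 mm deep, open at both ends, runs along its x in the middle; slot floor 12 mm above the bench, so the scraper's upper edge is 68 mm above the bench, 38 mm above the block.
- brush: Flat brush 190 mm long lying on the bench, underside level. Origin in its underside at mid-length; x from handle to bristles, z up. x = -95 to +11 mm: wooden handle 26 mm wide, 14 thick; +11 to +41: steel ferrule 52 wide, 15 thick; +41 to +95: pale rigid bristles 50 wide, 14 thick.
- brush_grip (a point): Point on the brush to grip it, across the handle: body point (-10, 0, 7) mm, mid-thickness, beside the ferrule; near the centre of mass.
- brush_tip (a point): Middle of the brush's bristle end, at mid-thickness (body point 95, 0, 7 mm).
- tray: Fixed wooden tray, 220 mm (its x) by 234 mm (y), origin at the centre of its underside, z up. Floor 8 mm thick; walls and dividers 8 mm thick, tops 22 mm above the bench; cleats in the compartments 18 mm above the bench. Besides the brush and scraper compartments a small one (x below -22 mm, y below 21 mm) holds a flat stick and a round tin and is not used.
- brush_bay (a point): Centre of the brush compartment on its floor (8 mm above the bench), axes as the tray's: 204 mm long (x), 80 mm wide (y). Cleats narrow it to 58 mm from x = +45 to +102 (bristle head) and to 36 mm from x = -102 to -50 (handle); the full width between is finger room. A well-laid brush has its origin here and its x along this x.
- scraper_bay (a point): Centre of the scraper compartment on its floor (8 mm above the bench), axes as the tray's: 130 mm long (y), 124 mm (x). Four corner cleats leave a channel 64 mm wide (x) along y; at mid-length (y within 35 mm) there is 30 mm of finger room either side. A well-laid scraper lies with its length along this y, its centre 4 mm above this point.
- tin: Metal tin, 84 mm across, 100 mm high, bystander, origin at the centre of its underside.
- jar: Amber glass jar, 64 mm across, 85 mm high, bystander, origin at the centre of its underside.
- offcut: Wood offcut, 45 x 110 x 45 mm, bystander, origin at the centre of its underside.
Not all that is in view belongs to the job. There is more than one size of the scraper; the one meant has the size given above. What is shaped like the brush but black or green is not meant.

How it is judged:
By the outcome, as a careful person would: the job done as asked, in the order asked, and still so for the second after the job is handed in, with the robot touching nothing.
It also fails if it takes over 67 s, if anything falls off the work surface, if the arm or the gripper's body presses on something with over 40 N, if the wrist force passes 120 N, or if a joint passes its speed limit or range.

ROBOT

A 7-joint arm with a two-finger parallel gripper is mounted at the origin on the work surface. World frame = base frame: x ahead of the robot, y to its left, z up, the work surface at z = 0. Lengths are in mm, angles in rad, forces in N, time in s.
With the tool pointing down it reaches from about 425 to 950 mm from the base axis. Payload 4.7 kg.
Tool frame: the origin (TCP) lies between the finger pads; the fingertips stand 25 mm ahead of it and the grasp point (between the pads) lies 6 mm ahead of it; z points along the fingers, y is the line along which they close (so a half turn about z gives the same grasp; the last joint's range is limited). The gripper opens to 87 mm and grips with 3 to 60 N. Pads are 19 mm wide; open, the fingers measure 117 mm over their backs; the gripper's body (75 mm by 190 mm) begins 51 mm behind the grasp point.
Start: joints at [-1.335, 0.469, -0.049, 1.532, 0.024, 1.141, -0.082], TCP at [176.617, 651.501, 247.573] pointing down, gripper open.
Joint ranges: [-2.59, 2.59], [-0.33, 1.99], [-1.39, 1.29], [0.1, 2.45], [-1.04, 4.18], [0.21, 1.99], [-2.66, 2.66]. Speed limits (rad/s): [2.57, 2.57, 3.14, 3.14, 3.14, 3.14, 3.14].

INTERFACE

Orientations are given as a rotation vector (axis times angle).
In Python, from bench import readout, viewer, manip gives the robot as it stands.
- The arm moves only by the shell command python3 -m jog 'ROWS' [OPENING]. ROWS is text: rows parted by semicolons, each of 6 numbers parted by spaces: the shift along the world's x, y, z each as a share of 50 mm, from -1 to 1, then the turn, a rotation vector about the world's x, y, z each as a share of 45 degrees, from -1 to 1. In form: tx ty tz ax ay az; .... A call has 1 to 20 rows; each row shifts and turns the commanded pose from where the row before left it; what a row does not reach is not made up. A row lasts 1/8 s, in which the tool goes at most 62.5 mm and 10.7 degrees, less where a joint would pass 70% of its speed; a pose out of reach is approached as far as the arm can. A call with a number of a shift or a turn outside -1 to 1 is refused whole. A call with a gripper value outside its range is refused whole. OPENING is the opening, from 0 (shut) to 1 (fully open), set as the call begins (- or left out, the last holds). The fingers move at their own pace and stop on an object; the grip force is fixed at half the most. Time passes only in rows, so rows that do not move let the fingers close. It gives the time, the measured TCP pose, the force, the opening and the grip force at its end, in the units of the state.
- readout.state(): the state, without advancing time (a new reading comes with each control period).
- viewer.camera(name): name is "side" or "top" or "wrist"; returns the picture (420x560x3 uint8, red, green, blue); there is no depth.
- viewer.camera_params(name): a dict with "camera_matrix" (3x3 intrinsics, pixels), "view" (4x4, takes a point from world to camera coordinates). Camera axes: x right, y up, looking along -z (the intrinsics and any distortion apply to the point x, -y, -z); pixel columns grow to the right and rows downward; lengths in mm; the calibration is good to about 2 mm. A picture is of the moment at which its call begins: read the wrist's pose just before it. camera_params takes no time and is no camera call; for the wrist camera it gives the pose at the moment of the call.
- manip.job_done(): hands the job in; it is judged then, once.
The state is a dict: "time_s": time; "joints": joint angles; "dq": joint speeds; "effort": joint torques, N m; "ee_pos": TCP position; "ee_rot": TCP orientation; "force": force on the tool from outside, world axes, zero at the start; "torque": the same for the moment, N m; "opening": opening from 0.0 (shut) to 1.0 (fully open); "grip_force": force on a finger pad.
Only numpy, scipy, OpenCV 4.12 (cv2) and the standard library are available. Lean on these libraries where they do the work, as an engineer would, in place of code of your own. Each camera call takes 0.05 s, during which the arm holds its last target. There are 200 camera calls.

## Working session

There is one attempt and no reset: what is moved stays moved. The work goes in short steps, Python scripts to look and compute and a shell command to move; the robot and the scene stay as the last step left them, time stands still between calls to the robot, and variables do not carry over. Pictures are saved under pics/ and viewed, at most 13 in all, crops included, and the job is handed in when it is done.

```bash
ls; mkdir -p pics
python3 - <<'E'
from bench import readout, viewer
import cv2,numpy as np
s=readout.state();print(s['time_s'],s['ee_pos'],s['ee_rot'],s['opening'])
for n in ['top','side']:
    im=viewer.camera(n);cv2.imwrite(f'pics/{n}0.png',im[:,:,::-1]);p=viewer.camera_params(n);print(n,np.round(p['camera_matrix'],1).tolist(),np.round(p['view'],3).tolist(),[k for k in p])
E
```

```text
pics
0.0 [176.48700885 650.93850064 246.48661436] [-4.14660493e-01 -3.11391646e+00  3.08237853e-03] 0.997664461727171
top [[477.3, 0.0, 281.2], [0.0, 477.3, 211.8], [0.0, 0.0, 1.0]] [[0.018, -1.0, -0.002, -21.701], [0.997, 0.017, 0.075, -486.569], [-0.075, -0.003, 0.997, -1427.413], [0.0, 0.0, 0.0, 1.0]] ['camera_matrix', 'view']
side [[419.4, 0.0, 274.7], [0.0, 419.4, 208.8], [0.0, 0.0, 1.0]] [[0.928, -0.373, -0.022, -469.825], [0.191, 0.424, 0.885, -164.759], [-0.321, -0.825, 0.465, -1175.887], [0.0, 0.0, 0.0, 1.0]] ['camera_matrix', 'view']
```

View pics/top0.png

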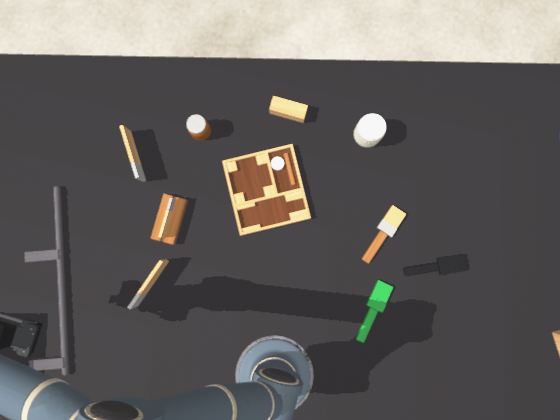

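View pics/side0.png

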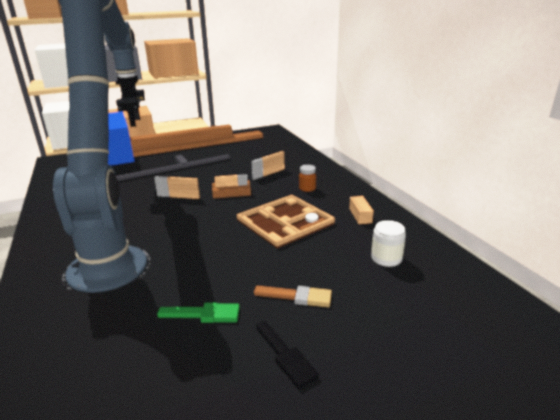

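Top view: upright scrapers at (133,153), (168,217, in the slotted block) and (148,283). Brushes: wood and steel at (385,235), green at (376,310), black at (437,265). Tray at (266,190), jar (199,127), offcut (289,109), tin (370,130). The candidates that fit are the scraper in the block and the brown, pale-bristled brush. I'll check both with sizes and an enlarged crop.

```bash
cat > h.py <<'E'
from bench import readout, viewer
import cv2,numpy as np
from scipy.spatial.transform import Rotation as R
def params(n):
    p=viewer.camera_params(n);return np.array(p['camera_matrix']),np.array(p['view'])
def ray(P,uv,z):
    K,V=P;d=np.linalg.inv(K)@[uv[0],uv[1],1];d=d*[1,-1,-1]
    c=-V[:3,:3].T@V[:3,3];w=V[:3,:3].T@d
    return c+w*(z-c[2])/w[2]
def proj(P,X):
    K,V=P;c=V[:3,:3]@np.array(X)+V[:3,3];q=K@(c*[1,-1,-1]);return q[:2]/q[2]
def shot(n,f=None):
    s=readout.state();P=params(n);im=viewer.camera(n)[:,:,::-1].copy()
    if f: cv2.imwrite(f'pics/{f}.png',im)
    return im,P,s
E
python3 - <<'E'
from h import *
im=cv2.imread('pics/top0.png');P=params('top')
a=cv2.resize(im[110:320,105:235],None,fx=2.85,fy=2.85,interpolation=cv2.INTER_CUBIC)
b=cv2.resize(im[110:320,225:421],None,fx=2.2,fy=2.2,interpolation=cv2.INTER_CUBIC)
c=np.zeros((600,810,3),np.uint8)[:, :800];c[:a.shape[0],:a.shape[1]]=a[:600];w=800-a.shape[1]-5;c[:b.shape[0],a.shape[1]+5:]=b[:,:w];cv2.imwrite('pics/crop0.png',c)
for nm,uv,z in [('scrTop',(123,126),68),('',(137,180),68),('blk',(172,199),68),('',(160,237),68),('low',(165,262),68),('',(131,306),68),('base',(275,375),0),('brtip',(399,210),7),('brhandle',(367,262),7),('tray',(223,161),22),('',(293,146),22),('',(311,217),22),('',(241,234),22),('bar',(60,188),20),('',(67,372),20)]: print(nm,ray(P,uv,z).round(0))
E
```

```text
scrTop [730. 460.  68.]
 [569. 412.  68.]
blk [515. 307.  68.]
 [403. 338.  68.]
low [331. 321.  68.]
 [203. 415.  68.]
base [-2. -3.  0.]
brtip [ 499. -373.    7.]
brhandle [ 340. -276.    7.]
tray [639. 167.  22.]
 [688. -46.  22.]
 [ 472. -104.   22.]
 [417. 107.  22.]
bar [547. 660.  20.]
 [  1. 611.  20.]
```

View pics/crop0.png

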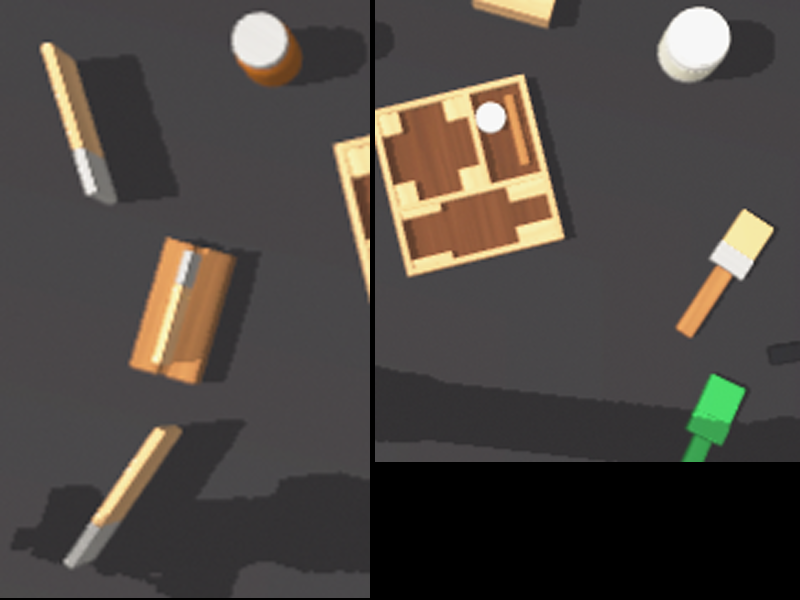

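The crop confirms it. The block scraper's top edge measures about 116 mm, while the other two come to 168 and 158 mm, so the block one is meant. The brown, pale-bristled brush at (385,235) is the right one. The tray's wide brush-head end is its left end in the image, towards world +y. Next I move above the block.

```bash
python3 -m jog '0.8 -0.94 0 0 0 0;0.8 -0.94 0 0 0 0;0.8 -0.94 0 0 0 0;0.8 -0.94 0 0 0 0;0.8 -0.94 0 0 0 0;0.8 -0.94 0 0 0 0;0.8 -0.94 0 0 0 0;0 0 0 0 0 0;0 0 0 0 0 0'
python3 - <<'E'
from h import *
im,P,s=shot('wrist','w1')
K,V=P;c=-V[:3,:3].T@V[:3,3];print(s['ee_pos'],s['ee_rot'],s['force'],'cam',c, proj(P,[459,322,68]))
print(R.from_rotvec(s['ee_rot']).as_matrix().round(3).tolist())
E
```

```text
time_s: 1.23
ee_pos: [456.1, 322.8, 247.2]
ee_rot: [-0.415, -3.113, -0.0]
force: [0.4, 0.5, 0.3]
opening: 1.005
grip_force: 0.0
[456.08646049 322.82971228 247.23060078] [-4.14580172e-01 -3.11302047e+00 -1.67053314e-04] [0.43737186 0.46092829 0.34114616] cam [381.06135949 343.35572592 383.85476311] [280.42507117 194.54513947]
[[-0.965, 0.262, -0.001], [0.262, 0.965, 0.0], [0.001, -0.0, -1.0]]
```

View pics/w1.png

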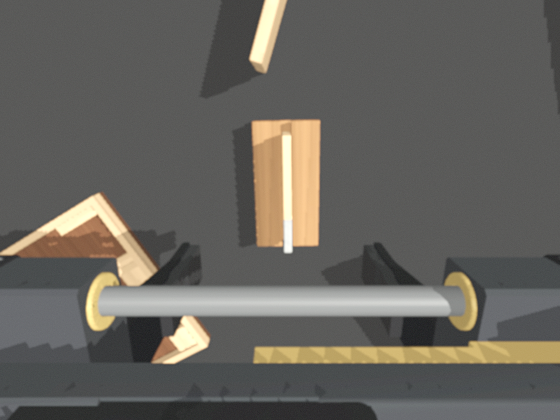

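Wrist view: the block spans cols 252–320, rows 120–246. The scraper's top edge runs from (287,133), the wood end, to (288,252), the steel end. I'll cast those points to z=68.

Run:
```python
from h import *
im=cv2.imread('pics/w1.png');P=params('wrist')
m=((im.min(2)>120)).astype(np.uint8);m[:,:270]=0;m[:,305:]=0;m[:125]=0;m[260:]=0
ys,xs=np.nonzero(m);print(xs.min(),xs.max(),ys.min(),ys.max())
for r in (138,170,210,235,248):
    q=xs[ys==r];print(r,q.min(),q.max(),ray(P,(q.mean(),r),68).round(1))
a=ray(P,(288,ys.min()),68);b=ray(P,(288,ys.max()),68);print('len',np.linalg.norm(a-b),(a+b)/2)
for uv in [(252,121),(320,120),(319,246),(258,246)]:print('blk',ray(P,uv,30).round(1))
```

```text
270 304 125 253
138 281 304 [408.5 348.1  68. ]
170 282 304 [438. 341.  68.]
210 283 304 [477.2 331.4  68. ]
235 283 304 [503.2 324.7  68. ]
248 283 292 [515.5 315.1  68. ]
len 129.48772267175073 [458.4959056  330.60167403  68.        ]
blk [384.1 312.3  30. ]
blk [401.5 380.7  30. ]
blk [538.9 347.5  30. ]
blk [520.4 279.2  30. ]
```

Run:
```python
from h import *
im=cv2.imread('pics/w1.png');P=params('wrist')
for r in (140,170,200,225,240): print(r,im[r,278:300].tolist()[::2])
m=((im[:,:,0]>135)).astype(np.uint8);m[:,:276]=0;m[:,300:]=0;m[:125]=0;m[260:]=0
ys,xs=np.nonzero(m);print(ys.min(),ys.max());pts=[]
for r in range(136,250,4):
    q=xs[ys==r]
    if len(q)>3:pts.append(ray(P,((q.min()+q.max())/2,r),68)[:2]);
pts=np.array(pts);k=np.polyfit(pts[:,0],pts[:,1],1);print(len(pts),np.degrees(np.arctan(k[0])),np.polyval(k,[400,456,461,515]),np.std(pts[:,1]-np.polyval(k,pts[:,0])))
for r in (ys.min(),ys.max()):print(r,xs[ys==r].mean(),ray(P,(xs[ys==r].mean(),r),68).round(1))
```

```text
140 [[107, 152, 195], [105, 151, 193], [176, 222, 255], [227, 255, 255], [228, 255, 255], [228, 255, 255], [207, 254, 255], [123, 173, 217], [133, 186, 233], [139, 195, 241], [140, 195, 242]]
170 [[104, 150, 195], [106, 152, 196], [148, 194, 231], [223, 255, 255], [227, 255, 255], [228, 255, 255], [212, 255, 255], [131, 180, 222], [131, 184, 231], [138, 192, 240], [138, 194, 242]]
200 [[106, 151, 195], [111, 156, 201], [126, 173, 212], [211, 255, 255], [226, 255, 255], [226, 255, 255], [219, 255, 255], [143, 194, 234], [131, 186, 231], [138, 192, 238], [142, 197, 243]]
225 [[106, 152, 195], [108, 156, 200], [121, 157, 196], [219, 225, 226], [246, 252, 251], [247, 253, 252], [248, 253, 253], [180, 202, 227], [131, 187, 235], [135, 190, 237], [141, 196, 244]]
240 [[105, 152, 196], [109, 156, 201], [101, 135, 171], [206, 210, 210], [245, 250, 250], [247, 252, 251], [250, 255, 254], [183, 200, 220], [134, 188, 237], [134, 189, 236], [141, 195, 242]]
125 253
29 -14.763906711869364 [348.65177684 333.89367197 332.57598403 318.34495433] 0.7450315842839601
125 288.3333333333333 [396.  347.3  68. ]
253 287.5 [521.  313.7  68. ]
```

Run:
```python
from h import *
def line(im,P,thr,box):
    m=np.zeros(im.shape[:2],np.uint8);x0,x1,y0,y1=box;m[y0:y1,x0:x1]=(im[y0:y1,x0:x1,0]>thr)
    n,l,st,_=cv2.connectedComponentsWithStats(m);i=1+st[1:,4].argmax()
    c=cv2.findContours((l==i).astype(np.uint8),0,1)[0][0];r=cv2.minAreaRect(c);bp=cv2.boxPoints(r)
    e=sorted(bp.tolist(),key=lambda p:p[1]);a=np.mean(e[:2],0);b=np.mean(e[2:],0)
    A,B=ray(P,a,68),ray(P,b,68);print(r,'ends',A.round(1),B.round(1),'len',np.linalg.norm(A-B).round(1),'mid',((A+B)/2).round(1),'ang',np.degrees(np.arctan2(*(B-A)[1::-1])))
im=cv2.imread('pics/w1.png');P=params('wrist');line(im,P,175,(270,305,120,262))
im=cv2.imread('pics/top0.png');P=params('top');line(im,P,125,(150,185,193,245))
m=cv2.inRange(cv2.cvtColor(im,cv2.COLOR_BGR2HSV),(5,60,90),(30,255,255))
m[:193]=0;m[248:]=0;m[:,:148]=0;m[:,192:]=0
c=max(cv2.findContours(m,0,1)[0],key=cv2.contourArea);r=cv2.minAreaRect(c);print(r,[ray(P,p,30).round(1).tolist() for p in cv2.boxPoints(r)],ray(P,r[0],30))
```

```text
((287.1480407714844, 193.49200439453125), (117.07749938964844, 8.999314308166504), 89.29268646240234) ends [404.3 343.3  68. ] [520.  314.3  68. ] len 119.3 mid [462.1 328.8  68. ] ang -14.061726647570461
((164.6284637451172, 217.23855590820312), (3.639740228652954, 41.09074783325195), 16.69924545288086) ends [519.3 311.7  68. ] [403.4 342.1  68. ] len 119.7 mid [461.3 326.9  68. ] ang 165.2928895676576
((168.23873901367188, 218.9263153076172), (26.084854125976562, 48.0484504699707), 15.75117301940918) [[398.9, 380.4, 30.0], [538.7, 346.4, 30.0], [518.6, 270.0, 30.0], [379.0, 304.5, 30.0]] [458.53181995 325.34000201  30.        ]
```

Both views agree: scraper centre (462,328.5), length 119 mm, angle −14.2°. I'll descend to TCP z=63 and close.

```bash
python3 -m jog '0.12 0.11 -0.8 0 0 0.02;0 0 -0.9 0 0 0;0 0 -0.9 0 0 0;0 0 -0.7 0 0 0;0 0 -0.38 0 0 0;0 0 0 0 0 0;0 0 0 0 0 0' 0.35; python3 -m jog '0 0 0 0 0 0;0 0 0 0 0 0;0 0 0 0 0 0;0 0 0 0 0 0' 0
```

```text
time_s: 2.15
ee_pos: [462.4, 329.4, 64.3]
ee_rot: [0.387, 3.117, 0.002]
force: [-0.2, -0.8, 0.1]
opening: 0.369
grip_force: 0.0
time_s: 2.65
ee_pos: [462.8, 328.1, 64.0]
ee_rot: [0.39, 3.117, 0.001]
force: [-0.5, 0.1, 2.7]
opening: 0.088
grip_force: 30.0
```

Scraper gripped (opening 7.7 mm). I'll lift it and carry it to the bare bench right of the tray, turning 27° on the way.

```bash
python3 -m jog '0 0 0.5 0 0 0;0 0 0.9 0 0 0;0 0 0.9 0 0 0;0.16 -0.86 0.4 0 0 0;0.16 -0.86 0 0 0 0.1;0.16 -0.86 0 0 0 0.1;0.16 -0.86 0 0 0 0.1;0.16 -0.86 0 0 0 0.1;0.16 -0.86 0 0 0 0.1;0.16 -0.86 0 0 0 0.1;0.16 -0.86 0 0 0 0;0.16 -0.86 0 0 0 0;0.16 -0.86 0 0 0 0;0.16 -0.86 0 0 0 0;0.16 -0.86 0 0 0 0;0 0 0 0 0 0;0 0 0 0 0 0'
python3 - <<'E'
from h import *
shot('top','t2');im,P,s=shot('wrist','w2');print(s['ee_pos'],R.from_rotvec(s['ee_rot']).as_matrix().round(3).tolist(),np.round(s['joints'],2))
P=params('top');im=cv2.imread('pics/t2.png')
cv2.imwrite('pics/t2c.png',cv2.resize(im[100:300,205:455],None,fx=3,fy=3,interpolation=cv2.INTER_CUBIC))
E
```

```text
time_s: 4.78
ee_pos: [558.1, -187.3, 197.9]
ee_rot: [0.348, -3.121, -0.002]
force: [0.7, 0.9, -1.6]
opening: 0.092
grip_force: 30.0
[ 558.31321924 -186.51490588  198.01307508] [[-0.975, -0.222, -0.001], [-0.222, 0.975, 0.001], [0.001, 0.002, -1.0]] [ 0.07  0.38  0.23  1.81 -0.1   0.97  2.14]
```

View pics/t2c.png

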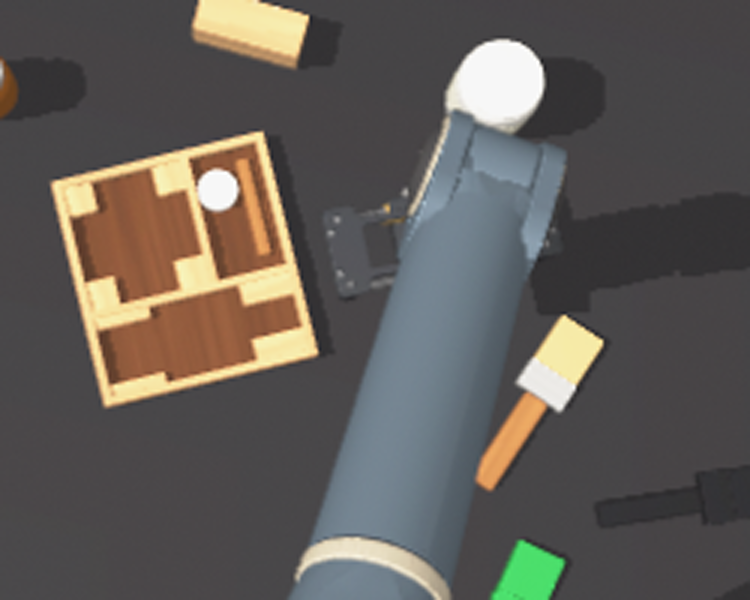

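The crop shows the gripper's 190 mm side lies along the closing axis, so I can't lay the plate fully flat while holding it. I'll tilt 35°, rest the lower edge on the bench, release and slide out. Spot: about (555,-187), which is clear.

```bash
python3 -m jog '0 0 -0.4 0.19 0.043 0;0 0 -0.4 0.19 0.043 0;0 0 -0.4 0.19 0.043 0;0 0 -0.4 0.19 0.043 0;0 0 -0.6 0 0 0;0 0 -0.4 0 0 0;0 0 0 0 0 0;0 0 0 0 0 0'
python3 - <<'E'
from h import *
s=readout.state();M=R.from_rotvec(s['ee_rot']).as_matrix();print(s['ee_pos'],M.round(3).tolist(),s['joints'])
for y in(-4,4):print((np.array(s['ee_pos'])+M@[0,y,52]).round(1))
E
```

```text
time_s: 5.88
ee_pos: [559.5, -187.4, 69.9]
ee_rot: [0.328, -2.917, -0.92]
force: [1.2, -2.0, -2.0]
opening: 0.092
grip_force: 30.0
[ 559.52642275 -187.40834641   69.86361341] [[-0.975, -0.183, -0.126], [-0.222, 0.799, 0.56], [-0.002, 0.574, -0.819]] [ 0.43024815  0.73531573  0.05819497  1.65931515 -0.52568067  1.22628173
  2.57918728]
[ 553.7 -161.5   25. ]
[ 552.2 -155.1   29.6]
```

```bash
python3 -m jog '0 0 -0.3 0 0 0;0 0 -0.14 0 0 0;0 0 0 0 0 0;0 0 0 0 0 0'
```

```text
time_s: 6.38
ee_pos: [558.7, -188.1, 46.6]
ee_rot: [0.325, -2.915, -0.921]
force: [0.3, -0.2, -2.7]
opening: 0.089
grip_force: 30.0
```

```bash
python3 -m jog '0 0 -0.03 0 0 0;0 0 0 0 0 0'; python3 -m jog '0 0 0 0 0 0;0 0 0 0 0 0;0 0 0 0 0 0' 0.3;  python3 -m jog '0.03 -0.11 0.16 0 0 0;0.03 -0.11 0.16 0 0 0;0.05 -0.22 0.33 0 0 0;0.05 -0.22 0.33 0 0 0;0 0 0.6 -0.19 -0.043 0;0 0 0.8 -0.19 -0.043 0;0 0 0.8 -0.19 -0.043 0;-0.2 0.4 0.8 -0.19 -0.043 0;-0.4 0.4 0 0 0 0;-0.4 0.4 0 0 0 0;0 0 0 0 0 0;0 0 0 0 0 0' 1
python3 - <<'E'
from h import *
s0=readout.state();im,P,s=shot('wrist','w3');print(s['ee_pos'],s['joints'],proj(P,[557,-190,8]))
E
```

```text
time_s: 6.62
ee_pos: [558.6, -188.0, 45.1]
ee_rot: [0.325, -2.915, -0.921]
force: [0.4, 0.2, -2.1]
opening: 0.093
grip_force: 30.0
time_s: 7.0
ee_pos: [558.8, -188.0, 45.3]
ee_rot: [0.325, -2.916, -0.921]
force: [0.6, -0.3, -0.7]
opening: 0.283
grip_force: 0.3
time_s: 8.5
ee_pos: [517.3, -161.9, 244.8]
ee_rot: [-0.347, 3.121, -0.001]
force: [-0.4, 0.2, 0.3]
opening: 1.003
grip_force: 0.0
[ 517.2530428  -161.87413674  244.84575134] [ 0.03508229  0.25306936  0.22990737  1.86637075 -0.06654758  1.02791475
  2.08425727] [250.37159917 205.98535987]
```

View pics/w3.png

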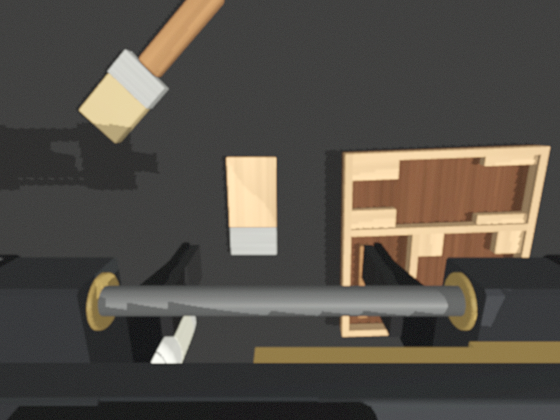

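The wrist view shows the scraper lying flat at cols 226–277, rows 157–254. The brush is upper left at (120,95) with its handle towards (205,5). The tray's near wall runs (343,153) to (549,147). I'll measure all three.

```bash
cat > meas.py <<'E'
from h import *
def rect(im,P,box,z,lo=(8,40,95),hi=(40,255,255),extra=None):
    hsv=cv2.cvtColor(im,cv2.COLOR_BGR2HSV);m=cv2.inRange(hsv,lo,hi)
    if extra: m|=cv2.inRange(hsv,*extra)
    k=np.zeros_like(m);x0,x1,y0,y1=box;k[y0:y1,x0:x1]=m[y0:y1,x0:x1]
    c=max(cv2.findContours(k,0,1)[0],key=cv2.contourArea)
    pts=np.array([ray(P,p[0],z)[:2] for p in c],np.float32)
    r=cv2.minAreaRect(pts);b=cv2.boxPoints(r)
    e=max([b[1]-b[0],b[2]-b[1]],key=np.linalg.norm)
    return np.round(r[0],1),np.round(r[1],1),round(np.degrees(np.arctan2(e[1],e[0]))%180,1),b.round(1).tolist()
E
python3 - <<'E'
from meas import *
im=cv2.imread('pics/w3.png');P=params('wrist')
G=((0,0,110),(180,60,255))
print('scr',rect(im,P,(215,290,145,262),8,extra=G))
im=cv2.imread('pics/t2.png');P=params('top')
print('tray',rect(im,P,(215,320,140,240),22))
im=cv2.imread('pics/top0.png');
print('tray',rect(im,P,(215,320,140,240),22))
print('tray z11',rect(im,P,(215,320,140,240),11)[0])
print('brush',rect(im,P,(355,415,200,270),13,extra=G))
print('head',rect(im,P,(355,415,200,230),14,lo=(18,40,150),hi=(40,255,255)))
print('handle',rect(im,P,(355,415,225,270),14,lo=(5,130,90),hi=(17,255,255)))
im,P,_=shot('top','t3')
print('scr top',rect(im,P,(315,365,165,230),8,extra=G),proj(P,[557,-190,8]))
E
```

```text
scr (array([ 558.5, -187.9]), array([121.8,  59. ]), np.float32(12.6), [[492.6000061035156, -172.5], [505.5, -230.0], [624.4000244140625, -203.39999389648438], [611.5, -145.8000030517578]])
tray (array([554.8,  34.7]), array([238.8, 225.2]), np.float32(14.8), [[410.6000061035156, 113.0999984741211], [468.0, -104.5999984741211], [698.9000244140625, -43.79999923706055], [641.5, 174.0]])
tray (array([554.8,  34.7]), array([238.8, 225.2]), np.float32(14.8), [[410.6000061035156, 113.0999984741211], [468.0, -104.5999984741211], [698.9000244140625, -43.79999923706055], [641.5, 174.0]])
tray z11 [556.1  35.1]
brush (array([ 422.1, -318.7]), array([ 55.1, 192.8]), np.float32(146.7), [[326.3999938964844, -288.8999938964844], [487.6000061035156, -394.6000061035156], [517.7999877929688, -348.5], [356.6000061035156, -242.8000030517578]])
head (array([ 480.2, -356.7]), array([51.8, 53.6]), np.float32(146.7), [[443.5, -363.6000061035156], [488.3999938964844, -393.0], [516.7999877929688, -349.70001220703125], [471.8999938964844, -320.29998779296875]])
handle (array([ 386. , -295.3]), array([ 25.8, 103.6]), np.float32(146.7), [[335.6000061035156, -277.70001220703125], [422.20001220703125, -334.5], [436.3999938964844, -312.8999938964844], [349.79998779296875, -256.1000061035156]])
scr top (array([ 536.7, -203.2]), array([198.2, 124.6]), np.float32(0.3), [[437.29998779296875, -141.3000030517578], [437.79998779296875, -265.8999938964844], [636.0999755859375, -265.0], [635.5, -140.39999389648438]]) [339.34603922 190.15870788]
```

Scraper at (558.5,-187.9), measured 122×59 mm, yaw 12.6°, which already matches the tool. Now I regrip it across its width.

```bash
python3 -m jog '0.41 -0.26 -0.5 0 0 0;0.41 -0.26 -0.9 0 0 0;0 0 -0.9 0 0 0;0 0 -0.9 0 0 0;0 0 -0.7 0 0 0;0 0 -0.3 0 0 0;0 0 -0.1 0 0 0;0 0 0 0 0 0;0 0 0 0 0 0' 1
```

```text
time_s: 9.72
ee_pos: [558.6, -187.3, 30.4]
ee_rot: [-0.348, 3.12, -0.001]
force: [0.9, 1.3, 0.9]
opening: 0.997
grip_force: 0.0
```

```bash
python3 -m jog '0 0 -0.07 0 0 0;0 0 0 0 0 0'; python3 -m jog '0 0 0 0 0 0;0 0 0 0 0 0;0 0 0 0 0 0;0 0 0 0 0 0' 0;python3 -m jog '0 0 0.3 0 0 0;0 0 0.8 0 0 0;0 0 0.9 0 0 0;0 0 0.9 0 0 0;-0.5 0.8 0.6 0 0 0;-0.5 0.8 0.5 0 0 0;-0.5 0.8 0 0 0 0;-0.5 0.8 0 0 0 0;0 0 0 0 0 0;0 0 0 0 0 0'
python3 - <<'E'
from h import *
im,P,s=shot('wrist','w4');print(s['ee_pos'],s['joints'])
shot('top','t4')
E
```

```text
time_s: 9.98
ee_pos: [557.6, -186.9, 25.8]
ee_rot: [-0.348, 3.122, 0.0]
force: [-0.1, 0.5, 0.6]
opening: 1.001
grip_force: 0.0
time_s: 10.48
ee_pos: [557.6, -187.1, 25.6]
ee_rot: [-0.348, 3.122, -0.0]
force: [-0.5, -0.1, -0.0]
opening: 0.636
grip_force: 30.1
time_s: 11.72
ee_pos: [457.8, -27.5, 226.3]
ee_rot: [-0.348, 3.121, -0.001]
force: [-0.9, -1.0, -2.0]
opening: 0.634
grip_force: 30.0
[457.79702973 -27.46320651 226.28231831] [-0.18534037  0.13332512  0.1689732   2.05964315 -0.0272259   0.94937906
  1.7907504 ]
```

View pics/w4.png

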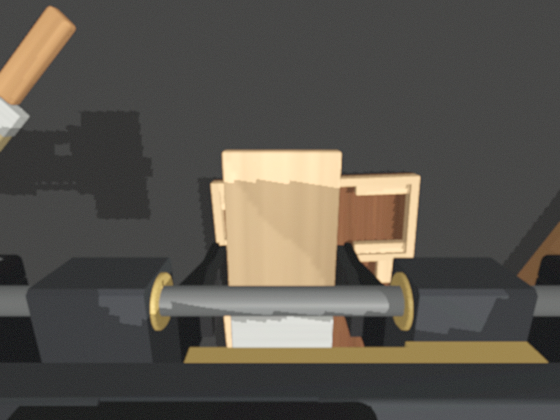

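The scraper is held level (opening 55 mm, as expected). The tray's near outer corners show at about (212,183) and (418,176). I'll cast these to z=22 and fit the tray frame.

Run:
```python
from meas import *
im=cv2.imread('pics/w4.png');P=params('wrist')
g=cv2.cvtColor(im,cv2.COLOR_BGR2GRAY)
# near outer edge: first bright row per column
pts=[]
for c in list(range(216,222))+list(range(345,415,3)):
    r=np.argmax(g[165:200,c]>110)+165; pts.append(ray(P,(c,r-.5),22)[:2])
pts=np.array(pts,np.float32);vx,vy,x0,y0=cv2.fitLine(pts,cv2.DIST_HUBER,0,.01,.01).ravel()
u=np.array([vx,vy]);u*=np.sign(u[1]);n=np.array([u[1],-u[0]]) # n points +x world = -tray y
print('yaw x',np.degrees(np.arctan2(u[1],u[0])),np.std((pts-[x0,y0])@n))
row=186;L=np.nonzero(g[row,200:222]>110)[0][0]+200;Rr=np.nonzero(g[row,400:430]>110)[0][-1]+400
A,B=ray(P,(L-.5,row),22)[:2],ray(P,(Rr+.5,row),22)[:2];print(L,Rr,A,B,'width',(B-A)@u)
mid=(A+B)/2;mid=mid+n*((np.array([x0,y0])-mid)@n)
o=mid+n*117;print('tray O',o,'scr',o+40*u+44*n,'brush',o-69*n)
# check with top: bottom-left edges
im=cv2.imread('pics/top0.png');P=params('top');print('top tray',rect(im,P,(215,320,140,240),22,lo=(12,60,150))[:3])
for q in [(-110,117),(110,117),(110,-117),(-110,-117)]:print(proj(P,[*(o+q[0]*u-q[1]*n),22]).round(1))
# held scraper in wrist: rear end edge
im=cv2.imread('pics/w4.png');P=params('wrist');print('held',rect(im,P,(218,348,145,280),200,extra=((0,0,110),(180,60,255)))[:3])
```

```text
yaw x 104.85913 0.313488
210 419 [ 475.24606082 -101.63033895] [426.79210168 114.93555705] width 221.74946307372616
tray O [554.50882098  34.11006569] scr [586.77969214  84.05594277] brush [487.81623218  16.41547226]
top tray (array([555.1,  34.3]), array([236.8, 222.8]), np.float32(14.8))
[310.6 217.9]
[239.7 235.4]
[221.8 160.7]
[291.9 143.6]
held (array([435. , -32.6]), array([70.9, 68.5]), np.float32(12.6))
```

Run:
```python
from h import *
P=params('wrist');s=readout.state();p=np.array(s['ee_pos']);M=R.from_rotvec(s['ee_rot']).as_matrix();print(p)
im=cv2.imread('pics/w4.png');g=cv2.cvtColor(im,cv2.COLOR_BGR2GRAY)
for c in (235,280,330):
    r=np.argmax(g[140:165,c]>120)+140-.5;print(c,r,(M.T@(ray(P,(c,r),p[2]-25.7+8)-p)).round(1))
for r in (160,230):
    for c in (g[r,215:232]>110).nonzero()[0][:1]+215: print(r,c,(M.T@(ray(P,(c-.5,r),p[2]-17.7)-p)).round(1))
```

```text
[458.09433009 -28.09062993 225.9199374 ]
235 149.5 [ 59.7 -21.4  17.7]
280 149.5 [59.7 -0.5 17.7]
330 149.5 [59.7 22.6 17.7]
160 222 [ 54.8 -27.9  17.7]
230 215 [ 19.9 -33.2  17.7]
```

```bash
python3 -m jog '0.64 0.56 -0.3 0 0 0.024;0.64 0.56 -0.6 0 0 0.024;0.64 0.56 -0.6 0 0 0;0.66 0.56 -0.6 0 0 0;0 0 -0.7 0 0 0;0 0 -0.4 0 0 0;0 0 0 0 0 0;0 0 0 0 0 0'
```

```text
time_s: 12.82
ee_pos: [587.7, 84.3, 66.3]
ee_rot: [-0.405, 3.114, -0.0]
force: [0.5, -0.0, -2.4]
opening: 0.637
grip_force: 30.0
```

```bash
python3 -m jog '-0.01 0 -0.3 0 0 0;0 0 -0.2 0 0 0;0 0 -0.1 0 0 0;0 0 -0.04 0 0 0;0 0 0 0 0 0;0 0 0 0 0 0'
```

```text
time_s: 13.58
ee_pos: [586.3, 85.0, 33.7]
ee_rot: [-0.407, 3.115, 0.0]
force: [0.3, -1.0, -2.4]
opening: 0.637
grip_force: 30.0
```

```bash
python3 -m jog '0 0 0 0 0 0;0 0 0 0 0 0;0 0 0 0 0 0' 0.82; python3 -m jog '0 0 0.3 0 0 0;0 0 0.8 0 0 0;0 0 0.9 0 0 0;0 0 0.9 0 0 0;0 0 0.9 0 0 0;-0.6 -0.3 0 0 0 0;-0.6 -0.3 0 0 0 0;0 0 0 0 0 0;0 0 0 0 0 0'
python3 - <<'E'
from h import *
im,P,s=shot('wrist','w5');print(s['ee_pos'],s['joints'])
shot('top','t5')
c=im[120:420,150:500];cv2.imwrite('pics/w5c.png',cv2.resize(c,None,fx=2,fy=2))
E
```

```text
time_s: 13.95
ee_pos: [586.3, 85.0, 33.8]
ee_rot: [-0.407, 3.115, 0.0]
force: [-0.0, 0.9, 0.2]
opening: 0.805
grip_force: 0.0
time_s: 15.08
ee_pos: [526.8, 55.4, 224.6]
ee_rot: [-0.407, 3.113, 0.001]
force: [0.1, -0.5, 0.3]
opening: 0.822
grip_force: 0.0
[526.7546808   55.35623985 224.58821014] [-0.29128697  0.25266099  0.1282803   1.91234687 -0.03905554  0.97684198
  1.68559599]
```

View pics/w5.png

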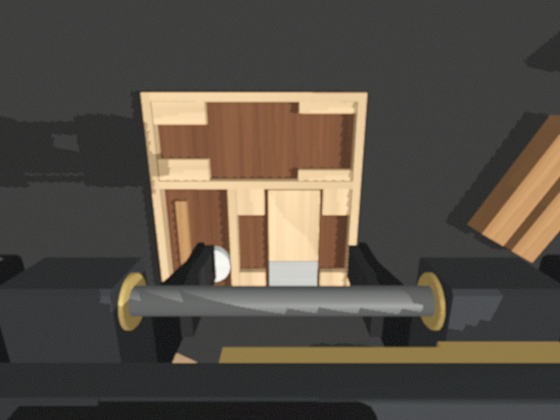

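The scraper lies flat in its channel. The brush bay is at the top of the view, with its wide end (thin cleats) to the right, towards world +y. Next I go to the brush, turning −228° to keep joint 7 in range.

```bash
python3 -m jog '-0.11 -0.37 0 0 0 -0.22;-0.11 -0.37 0 0 0 -0.22;-0.11 -0.37 0 0 0 -0.22;-0.11 -0.37 0 0 0 -0.22;-0.11 -0.37 0 0 0 -0.22;-0.11 -0.37 0 0 0 -0.22;-0.11 -0.37 0 0 0 -0.22;-0.11 -0.37 0 0 0 -0.22;-0.11 -0.37 0 0 0 -0.22;-0.11 -0.37 0 0 0 -0.22;-0.11 -0.37 0 0 0 -0.22;-0.11 -0.37 0 0 0 -0.22' 0.6; python3 -m jog '-0.11 -0.37 0 0 0 -0.22;-0.11 -0.37 0 0 0 -0.22;-0.11 -0.37 0 0 0 -0.22;-0.11 -0.37 0 0 0 -0.22;-0.11 -0.37 0 0 0 -0.22;-0.11 -0.37 0 0 0 -0.22;-0.11 -0.37 0 0 0 -0.22;-0.11 -0.37 0 0 0 -0.22;0 0 0 0 0 -0.22;0 0 0 0 0 -0.22;0 0 0 0 0 -0.22;0 0 0 0 0 0;0 0 0 0 0 0'
python3 - <<'E'
from h import *
im,P,s=shot('wrist','w6');M=R.from_rotvec(s['ee_rot']).as_matrix();print(s['ee_pos'],s['joints'],np.degrees(np.arctan2(M[1,1],M[0,1])))
shot('top','t6')
E
```

```text
time_s: 16.68
ee_pos: [460.8, -167.4, 223.7]
ee_rot: [2.478, 1.93, -0.0]
force: [0.3, -0.3, 0.6]
opening: 0.602
grip_force: 0.0
time_s: 18.3
ee_pos: [416.6, -314.9, 223.6]
ee_rot: [3.015, -0.882, -0.0]
force: [0.4, -0.3, 0.4]
opening: 0.603
grip_force: 0.0
[ 416.59606297 -314.89759047  223.55795944] [-0.2404315   0.36991926  1.03236319  1.9617484  -0.37325207  1.0158398
 -1.17613626] -122.62290013763865
```

View pics/w6.png

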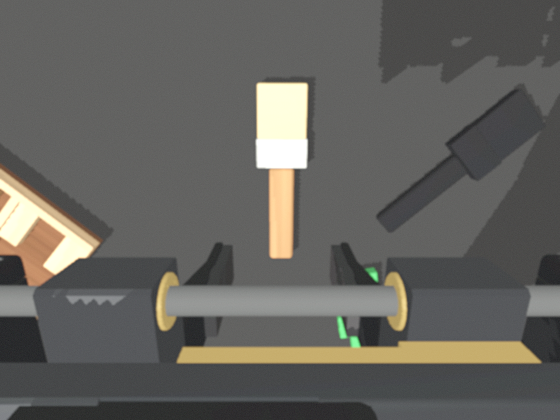

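The brush is fully in view: head at cols 257–307, rows 84–167, handle down to row 257. I'll measure it.

Run:
```python
from meas import *
im=cv2.imread('pics/w6.png');P=params('wrist')
r=rect(im,P,(250,316,75,262),14,lo=(5,40,95),extra=((0,0,120),(180,60,255)));print('brush',r[:3])
h=rect(im,P,(262,302,172,262),14,lo=(5,40,95));print('handle',h[:3])
hd=rect(im,P,(250,316,75,138),14,lo=(15,40,120));print('head',hd[:3])
d=np.array(hd[0])-h[0];print('dist(exp ~110)',np.linalg.norm(d),np.degrees(np.arctan2(d[1],d[0])))
u=d/np.linalg.norm(d);print('origin from head',hd[0]-68*u,'handle',h[0]+42*u,'grip',hd[0]-78*u)
```

```text
brush (array([ 425.5, -319.5]), array([ 54.8, 190.3]), np.float32(147.4))
handle (array([ 387.6, -294.8]), array([ 28.6, 100.1]), np.float32(146.8))
head (array([ 482.2, -356.4]), array([52.4, 53.1]), np.float32(147.3))
dist(exp ~110) 112.88808617387394 -33.07067782276167
origin from head [ 425.21613024 -319.29422434] handle [ 422.79591956 -317.7182732 ] grip [ 416.83614939 -313.83749263]
```

```bash
python3 -m jog '0 0.02 -0.9 0 0 -0.01;0 0 -0.9 0 0 0;0 0 -0.9 0 0 0;0 0 -0.8 0 0 0;0 0 -0.3 0 0 0;0 0 -0.1 0 0 0;0 0 0 0 0 0;0 0 0 0 0 0'; python3 -m jog '0 0 0 0 0 0;0 0 0 0 0 0;0 0 0 0 0 0;0 0 0 0 0 0' 0
```

```text
time_s: 19.4
ee_pos: [416.9, -314.5, 29.8]
ee_rot: [3.01, -0.898, 0.004]
force: [0.5, 0.2, 0.9]
opening: 0.601
grip_force: 0.0
time_s: 19.9
ee_pos: [416.2, -314.0, 28.7]
ee_rot: [3.01, -0.899, 0.0]
force: [-0.1, 0.5, 1.1]
opening: 0.294
grip_force: 30.0
```

Handle gripped (25.6 mm). I'll lift, carry and turn +138°.

```bash
python3 -m jog '0 0 0.4 0 0 0;0 0 0.9 0 0 0;0 0 0.9 0 0 0;0.1 0.43 0.5 0 0 0.2;0.1 0.43 0 0 0 0.2;0.1 0.43 0 0 0 0.21;0.1 0.43 0 0 0 0.2;0.1 0.43 0 0 0 0.21;0.1 0.43 0 0 0 0.2;0.1 0.43 0 0 0 0.21;0.1 0.43 0 0 0 0.2;0.1 0.43 0 0 0 0.21;0.1 0.43 0 0 0 0.2;0.1 0.42 0 0 0 0.21;0.1 0.42 0 0 0 0.2;0.1 0.42 0 0 0 0.21;0.1 0.42 0 0 0 0.2;0.1 0.42 0 0 0 0.21'; python3 -m jog '0 0 0 0 0 0;0 0 0 0 0 0'
python3 - <<'E'
from h import *
im,P,s=shot('wrist','w7');M=R.from_rotvec(s['ee_rot']).as_matrix();print(s['ee_pos'],s['joints'],np.degrees(np.arctan2(M[1,1],M[0,1])))
p=np.array(s['ee_pos']);T=lambda uv:(M.T@(ray(P,uv,p[2]-28.7+14)-p)).round(1)
print('expected head tip in tool: x=+-105'); print(proj(P,p+M@[105,0,15]),proj(P,p+M@[-105,0,15]))
np.save('w7M.npy',M)
E
```

```text
time_s: 22.15
ee_pos: [490.9, 6.5, 163.3]
ee_rot: [-1.908, -2.495, 0.001]
force: [0.0, 0.4, -0.3]
opening: 0.294
grip_force: 30.0
time_s: 22.4
ee_pos: [490.7, 4.8, 163.4]
ee_rot: [-1.919, -2.487, 0.001]
force: [-0.5, 0.4, -1.4]
opening: 0.293
grip_force: 30.0
[490.66628268   4.83835242 163.37709497] [-0.38679794  0.27575124  0.34638363  2.06779058 -0.1261274   0.81831482
  0.29032494] 14.687705151548963
expected head tip in tool: x=+-105
[279.0454605   42.96004208] [279.64140662 429.05805445]
```

View pics/w7.png

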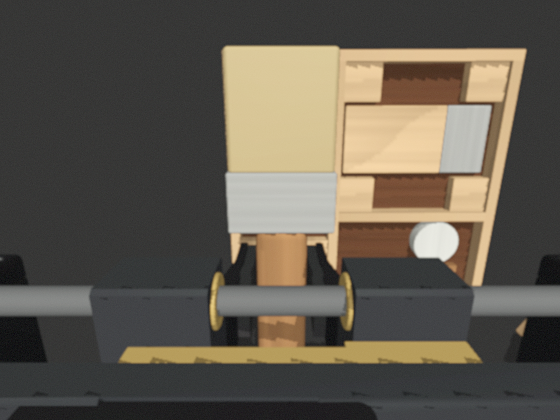

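The brush is held with its head away from the gripper at cols 224–340, tip at row 47. Behind it the scraper sits in its channel. I'll measure the brush's offset in the grip.

Run:
```python
from meas import *
s=readout.state();M=R.from_rotvec(s['ee_rot']).as_matrix();p=np.array(s['ee_pos']);P=params('wrist');print(p)
im=cv2.imread('pics/w7.png');g=cv2.cvtColor(im,cv2.COLOR_BGR2GRAY)
T=lambda u,v:(M.T@(ray(P,(u,v),p[2]-14.7)-p)).round(1)
for c in (240,280,320): print('tip',c,T(c,np.argmax(g[20:80,c]>110)+19.5))
sat=cv2.cvtColor(im,cv2.COLOR_BGR2HSV)
for r in (70,110,150): 
    q=np.nonzero(g[r,200:345]>110)[0]+200;print(r,q[0],T(q[0]-.5,r),T(339.5,r))
for r in (245,): 
    q=np.nonzero((sat[r,250:315,1]>90)&(g[r,250:315]>60))[0]+250;print('handle',q[0],q[-1],T(q[0]-.5,r),T(q[-1]+.5,r))
# tray scale: far wall of image(tray +x end) outer edge corners right
for uv in [(523,51),(487,286)]: print('tray corner-ish',ray(P,uv,22).round(1))
O=np.array([554.6,34.2]);a=np.radians(104.85);u=np.array([np.cos(a),np.sin(a)]);v=np.array([-u[1],u[0]])
print('pred corner',O+110*u-117*v, proj(P,[*(O+110*u-117*v),22]),'bay',O+69*v)
```

```text
[490.71268659   4.68698186 163.4451666 ]
tip 240 [104.  -16.3  14.7]
tip 280 [104.    0.4  14.7]
tip 320 [104.   17.1  14.6]
70 223 [ 94.5 -24.1  14.7] [94.5 25.7 14.6]
110 225 [ 78.2 -24.   14.7] [78.2 26.5 14.6]
150 227 [ 60.7 -24.   14.7] [60.7 27.4 14.7]
handle 251 314 [ 14.1 -14.3  14.7] [14.1 17.4 14.7]
tray corner-ish [640.9 169.6  22. ]
tray corner-ish [700.6 -24.9  22. ]
pred corner [639.50038089 170.51186788] [521.84441013  49.23874086] bay [487.90459296  16.51603325]
```

```bash
python3 -m jog '-0.01 0.06 -0.6 0 0 0;0 0 -0.8 0 0 0;0 0 -0.5 0 0 0;0 0 -0.17 0 0 0;0 0 0 0 0 0;0 0 0 0 0 0'
python3 - <<'E'
from h import *
im,P,s=shot('side','s8');c=im[185:255,225:345];cv2.imwrite('pics/s8c.png',cv2.resize(c,None,fx=5,fy=5,interpolation=cv2.INTER_CUBIC))
print(s['ee_pos'],s['ee_rot'])
E
```

```text
time_s: 23.2
ee_pos: [491.4, 8.8, 61.1]
ee_rot: [1.915, 2.489, 0.002]
force: [0.4, -0.3, -1.0]
opening: 0.292
grip_force: 30.0
[491.43868141   8.75518315  61.07433381] [1.91493353e+00 2.48856774e+00 2.32067675e-03]
```

```bash
python3 -m jog '-0.02 -0.02 -0.2 0 0 0;0 0 -0.15 0 0 0;0 0 -0.08 0 0 0;0 0 0 0 0 0;0 0 0 0 0 0'; python3 -m jog '0 0 -0.04 0 0 0;0 0 0 0 0 0'
```

```text
time_s: 23.88
ee_pos: [489.7, 8.0, 38.6]
ee_rot: [1.915, 2.49, 0.0]
force: [0.4, -0.2, -0.6]
opening: 0.293
grip_force: 30.0
time_s: 24.12
ee_pos: [489.8, 8.0, 36.6]
ee_rot: [1.915, 2.49, 0.0]
force: [-0.1, -0.3, -1.6]
opening: 0.292
grip_force: 30.0
```

No contact with the cleats. I'll release with a small opening (finger room is 80 mm), then rise clear.

```bash
python3 -m jog '0 0 0 0 0 0;0 0 0 0 0 0;0 0 0 0 0 0' 0.42; python3 -m jog '0 0 0.3 0 0 0;0 0 0.8 0 0 0;0 0 0.9 0 0 0;0 0 0.9 0 0 0;-0.3 -0.8 0.9 0 0 0;-0.3 -0.8 0.4 0 0 0;0 -0.8 0 0 0 0;0 -0.8 0 0 0 0;0 -0.8 0 0 0 0;0 -0.8 0 0 0 0;0 0 0 0 0 0;0 0 0 0 0 0'
python3 - <<'E'
from h import *
im,P,s=shot('top','t9');a=cv2.resize(im[85:285,110:390],None,fx=2.85,fy=2.85,interpolation=cv2.INTER_CUBIC);cv2.imwrite('pics/t9c.png',a);print(s['ee_pos'])
o=cv2.imread('pics/top0.png')
def cen(im,b):
    x0,x1,y0,y1=b;m=(im[y0:y1,x0:x1].max(2)>110).astype(np.uint8);M=cv2.moments(m,True);return round(M['m10']/M['m00']+x0,1),round(M['m01']/M['m00']+y0,1)
for n,b in dict(jar=(180,215,108,145),tin=(345,392,105,152),offcut=(262,315,90,127)).items():print(n,cen(o,b),cen(im,b))
E
```

```text
time_s: 24.5
ee_pos: [489.6, 8.0, 36.6]
ee_rot: [1.915, 2.49, 0.0]
force: [-0.9, 0.1, -0.1]
opening: 0.412
grip_force: 0.0
time_s: 26.0
ee_pos: [459.5, -231.3, 247.0]
ee_rot: [-1.914, -2.491, -0.001]
force: [-1.1, 0.5, 0.3]
opening: 0.423
grip_force: 0.0
[ 459.49126    -231.29040907  246.95852507]
jar (196.5, 125.8) (196.5, 125.8)
tin (369.4, 129.8) (369.4, 129.8)
offcut (287.7, 108.7) (287.7, 108.7)
```

View pics/t9c.png

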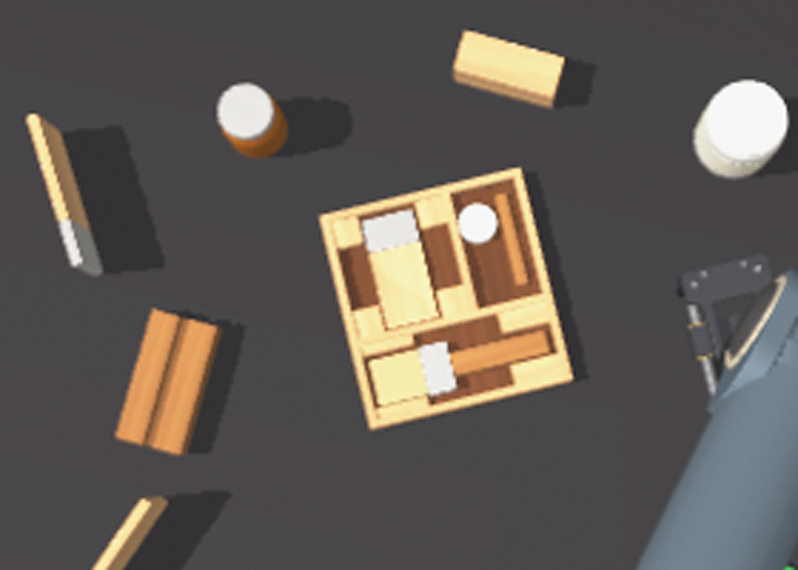

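The crop shows the scraper at (402,270) in its channel. The brush at (455,365) has its head at the wide left end, well inside. The jar, tin and offcut haven't moved. Everything is in place, so I'm handing in.

```bash
python3 -c "
from bench import manip;print(manip.job_done())"
```

```text
the job is handed in; nothing more can be done
None
```

The job is handed in at about 26 s: the scraper (laid flat on the bench, released and picked up again) and the brush (bristle head at the wide end) lie in their compartments, and the tin, jar and offcut did not move.

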